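# Fit the spacer to the gel stand

### The arm

A 7-joint arm with a two-finger parallel gripper is mounted at the origin on a cart in front of the work surface, level with it; the furniture and walls round the work are solid. World frame = base frame: x ahead of the robot, y to its left, z up, the work surface at z = 0. Lengths are in m, angles in rad, forces in N, time in s.
With the tool pointing down it reaches from about 0.4 to 0.85 m from the base axis. Payload 4.4 kg.
Tool frame: the origin (TCP) lies midway between the tips of the shut fingers; the grasp point (between the pads) lies 19 mm behind it; z points along the fingers, y is the line along which they close (so a half turn about z gives the same grasp; the last joint's range is limited). The gripper opens to 94 mm and grips with 3 to 60 N. Pads are 16 mm wide; open, the fingers measure 119 mm over their backs; the gripper's body (75 mm by 177 mm) begins 78 mm behind the grasp point.
Start: joints at [1.087, 0.628, 0.038, 1.517, -0.027, 0.996, -0.02], TCP at [0.264, -0.594, 0.205] pointing down, gripper open.
Joint ranges: [-3.06, 3.06], [-0.37, 2.12], [-1.25, 1.32], [0.18, 2.47], [-1.1, 4.24], [0.23, 1.98], [-2.94, 2.94]. Speed limits (rad/s): [2.57, 2.57, 3.14, 3.14, 3.14, 3.14, 3.14].

### API

Orientations are given as a unit quaternion [x, y, z, w].
In Python, from workcell import state, viewer, sign_off, spotter gives the robot as it stands.
- The arm moves only by the tool apply_moves, never from a script. Its arguments are lists of equal length, an entry for each row: "offset": the shift along the tool's x, y, z in units of 10 cm (1.0 is 10 cm), a list of three; "turn": the turn, a rotation vector about the tool's x, y, z in units of pi rad (1.0 is pi rad), a list of three. A call has 1 to 8 rows; each row is the pose to reach, as a shift and turn from the pose commanded when the call began, along the tool's axes at that moment, turning the shorter way round; what a row does not reach only later rows make up. A row lasts 1/10 s, in which the tool goes at most 50 mm and 8.59 degrees, less where a joint would pass 70% of its speed; a pose out of reach is approached as far as the arm can. A call with a number of a shift or a turn outside -1 to 1 is refused whole. A call with a gripper value outside its range is refused whole. "jaw" is the opening, from -1 (shut) to 1 (fully open), set as the call begins (left out, the last holds). The fingers move at their own pace and stop on an object; "squeeze" is the grip in N (left out, the last holds). Time passes only in rows, so rows that repeat a pose let the fingers close. It gives the time, the measured TCP pose, the force, the opening and the grip force at its end, in the units of the state.
- state(): the state, without advancing time (a new reading comes with each control period).
- viewer.snapshot(name): name is "side" or "top" or "wrist"; returns a dict with "image" (384x512x3 uint8, red, green, blue), "fx", "fy", "cx", "cy" (pixels), "k1" (the pictures are not rectified: a ray, as slopes to the right and down, at radius r is drawn at 1 + k1 r^2 times it, then the intrinsics apply), "R" (3x3) and "t" (3): a world point X has camera coordinates R X + t; the wrist camera has in their place "tool_from_camera" (4x4, takes a point from camera to tool coordinates, whose origin is the TCP and whose axes are the flange's). Camera axes: x right, y down, z forward; pixel columns grow to the right and rows downward; lengths in m; the calibration is good to about 2 mm. A picture is of the moment at which its call begins: read the wrist's pose just before it. There is no depth.
- sign_off(): hands the job in; it is judged then, once.
Trained networks look in a picture, given as the dict that the camera call returned (one of the last four; its "shot" number tells which), for a name from the list of things; names that differ only in an ending like _2 or _b are one class to them, and where a whole thing is asked for, a point or a joint stands for the part that bears it (a point fixed in the world has none). Each returns a list of dicts, best first, with "score" (0 to 1); they miss things now and then, are a little off and sometimes report something else, mostly with a low value. They report only what shows in the picture. A call takes as long as a camera call. They do not tell look-alikes from the thing itself.
- spotter.find_in(name, picture): "at" ([x, y, z] in m, in world coordinates, good to about 4 mm: the middle of the surface that is visible of it).
- spotter.regions_of(name, picture): "mask" (384x512 bool, what is visible of it).
- spotter.landmark_of(name, picture): "at" ([x, y, z] in m, in world coordinates, good to about 4 mm: a listed point, or the origin of a listed thing).
The state is a dict: "time_s": time; "joints": joint angles; "dq": joint speeds; "joint_torque": joint torques, N m; "ee_pos": TCP position; "orientation": TCP orientation; "force": force on the tool from outside, world axes, zero at the start; "ft_torque": the same for the moment, N m; "gripper_width": finger opening in m; "grasp_force": force on a finger pad.
Only numpy, scipy, OpenCV 4.12 (cv2) and the standard library are available. Lean on these libraries where they do the work, as an engineer would, in place of code of your own. Each camera call takes 0.05 s, during which the arm holds its last target. There are 200 camera calls.

### The job

The new gel bottle is too short for the arm-lever dispenser stand: thread the thick spacer plate over the stand's two pins until it lies flat on its saddle, then stand the gel bottle upright in the middle of it, right under the lever's presser, with its spout pointing towards the small steel drip plate. Then try it: press the lever's paddle all the way down and let it come up again. Leave the thin spacer and the rest of the desk alone and do not tip the bottle over.

Things in the scene. Friction and masses are not known exactly. Their poses are not given: they have to be found in the camera images.
- stand: Fixed; white base x -82..+98, y -132..+68 mm, 12 mm thick. Origin on the desk under the middle of the bottle seat, z up, +x (about world +y, left) to the drip plate's side, +y (towards the robot) to the lever's paddle. Saddle (x 122, y 44 mm, top at z 22) with two steel pins. Column 30 x 24 mm at y = -105. The lever overhead bars a vertical gripper: come from -x (the right), tool tilted 45 deg.
- seat (a point): Middle of the saddle's top, 22 mm above the desk, half-way between the pins; axes as the stand's. The lever's round rubber presser (28 mm across) hangs straight over it, underside 224 mm above the desk when up.
- pin_front (a point): Tip of the pin on the stand's -x side, at x = -45 mm in the stand's frame, 21 mm above the saddle. The pins are 10 mm in diameter with a tapered nose over the last 6 mm.
- pin_back (a point): Tip of the pin on the drip plate's side, at x = +45 mm in the stand's frame, 21 mm above the saddle.
- spacer_thick: Loose grey plastic plate, 120 mm (its x) by 60 mm (its y), 18 mm thick, 0.18 kg, lying flat; two through holes 13 mm across at x = -45 and +45 mm on its centre line; symmetric, either way round will do. Origin at the centre of its underside, z up. On the saddle its top is 40 mm above the desk and the pins stand 3 mm proud.
- spacer_thin: A second plate of the same outline and holes but only 8 mm thick; not wanted today. Origin at the centre of its underside.
- sanitizer: Loose gel bottle with pump, 0.27 kg, 172 mm tall; body 58 mm across up to the shoulder at 134 mm; pump head 21 mm across (z 158 to 172 mm), spout along the bottle's own -x, reaching 38 mm from the origin at z 155 to 171 mm. Origin on its underside, 8 mm off the body's axis; z up. At the start the spout points roughly to the left.
- bottle_foot (a point): Centre of the bottle's underside, on the axis of body and pump (x = +8 mm in the bottle's frame).
- spout (a point): End of the pump's spout on the bottle, 34 mm along the bottle's -x from its origin, 160 mm up.
- sanitizer_pump (a joint): Pump stroke in m: 0 up, 0.012 fully down; springs back.
- lever (a joint): Arm lever in rad: 0 up (level), 0.24 fully down; springs back by itself, about 1 N at the paddle. A bar 16 mm wide at z = 252 mm from the column over the seat to the paddle. Fully down the presser has come down 25 mm, the paddle 48 mm; with the bottle on the thick spacer the presser meets the pump at 0.115 rad, the pump's stroke ends at about 0.23 rad and takes some 4 N more at the paddle.
- paddle (a point): Centre of the top face of the black paddle (46 x 50 mm) at the lever's free end, 98 mm to +y of the seat and 261 mm above the desk when up; press here from above.
- wipes_tub: Loose tub of wipes, 69 mm across, 133 mm tall; a bystander. Origin under its centre.
- label_roll: Loose roll of stickers, 60 x 113 x 72 mm; a bystander. Origin on the desk under it.
Not all that is in view belongs to the job. Leave any brown look-alike of the spacer_thick alone.

How it is judged:
By the outcome, as a careful person would: the job done as asked, in the order asked, and still so for the second after the job is handed in, with the robot touching nothing.
It also fails if it takes over 58 s, if anything falls off the work surface, if the arm or the gripper's body presses on something with over 40 N, if the wrist force passes 120 N, or if a joint passes its speed limit or range.

## Working session

There is one attempt and no reset: what is moved stays moved. The work goes in short steps, Python scripts to look and compute and a tool call to move; the robot and the scene stay as the last step left them, time stands still between calls to the robot, and variables do not carry over. Pictures are saved under pics/ and viewed, at most 10 in all, crops included, and the job is handed in when it is done.

Besides the shell and the picture viewer there is one more tool, called after "Call:" by a JSON object that holds its "name" and its "arguments". apply_moves: Moves the arm, as the interface text tells. Shifts and turns lie within -1 to 1; 1 stands for 10 cm of shift or pi rad of turn. Its arguments: {"type":"object","properties":{"offset":{"type":"array"},"turn":{"type":"array"},"jaw":{"type":"number"},"squeeze":{"type":"number"}},"required":["offset","turn"]}

```bash
mkdir -p pics; ls
cat > h.py <<'E'
import numpy as np, cv2
from scipy.spatial.transform import Rotation as Rn
from workcell import state, viewer, sign_off, spotter
def save(n,im): cv2.imwrite(f'pics/{n}.png',cv2.cvtColor(im,cv2.COLOR_RGB2BGR))
E
python3 - <<'E'
from h import *
s=state();print(s['time_s'],s['ee_pos'],s['orientation'],s['gripper_width'])
P=[]
for c in('side','top'):
    p=viewer.snapshot(c);P.append(p['image'])
    print(c,p['fx'],p['k1'],np.round(-p['R'].T@p['t'],3).tolist(),np.round(p['R'],2).tolist())
    for n in['seat','pin_front','pin_back','spacer_thick','spacer_thin','sanitizer','bottle_foot','spout','paddle','wipes_tub','label_roll','stand']:
        for r in spotter.landmark_of(n,p)[:3]: print(n,np.round(r['at'],3).tolist(),round(r['score'],2), {k:v for k,v in r.items() if k not in('at','score')})
save('a',np.vstack(P)[:, :]); save('a',cv2.resize(np.hstack(P),(800,300)));save('side',P[0]);save('top',P[1])
E
```

```text
pics
0.0 [ 0.26346367 -0.59348098  0.20457632] [ 9.78262979e-01  2.07366033e-01 -2.13242422e-04 -9.09090603e-04] 0.09368151310086949
side 431.36439518456183 0.04456251891009696 [0.407, -1.293, 0.963] [[1.0, -0.09, 0.02], [-0.03, -0.55, -0.83], [0.09, 0.83, -0.55]]
seat [0.603, 0.088, 0.021] 0.56 {}
seat [0.45, -0.358, -0.003] 0.17 {}
pin_front [0.589, 0.039, 0.042] 0.77 {}
pin_back [0.606, 0.134, 0.042] 0.75 {}
pin_back [0.447, -0.096, -0.002] 0.74 {}
spacer_thick [0.487, -0.549, 0.001] 0.93 {}
spacer_thick [0.583, -0.216, -0.002] 0.78 {}
spacer_thick [0.434, -0.052, 0.159] 0.18 {}
spacer_thin [0.451, -0.358, -0.005] 0.63 {}
sanitizer [0.446, -0.09, 0.001] 0.97 {}
bottle_foot [0.444, -0.096, -0.002] 0.67 {}
spout [0.43, -0.056, 0.155] 0.9 {}
spout [0.452, -0.36, -0.004] 0.58 {}
paddle [0.506, 0.105, 0.26] 0.51 {}
wipes_tub [0.444, 0.377, 0.001] 0.56 {}
wipes_tub [0.587, 0.038, 0.042] 0.31 {}
label_roll [0.356, -0.428, 0.0] 0.93 {}
stand [0.596, 0.087, -0.001] 0.66 {}
top 465.6055708879582 -0.0543257859252859 [0.396, -0.092, 2.072] [[-0.03, -1.0, -0.0], [-1.0, 0.03, -0.08], [0.08, 0.0, -1.0]]
seat [0.595, 0.086, 0.023] 0.63 {}
pin_front [0.591, 0.045, 0.043] 0.69 {}
pin_back [0.604, 0.131, 0.045] 0.61 {}
spacer_thick [0.586, -0.215, 0.001] 0.75 {}
spacer_thick [0.492, -0.545, 0.002] 0.62 {}
spacer_thin [0.452, -0.36, 0.001] 0.74 {}
sanitizer [0.44, -0.092, -0.003] 0.5 {}
spout [0.431, -0.052, 0.157] 0.58 {}
paddle [0.495, 0.107, 0.261] 0.59 {}
wipes_tub [0.448, 0.38, 0.001] 0.58 {}
label_roll [0.356, -0.433, -0.002] 0.87 {}
stand [0.596, 0.088, 0.001] 0.58 {}
```

View pics/side.png

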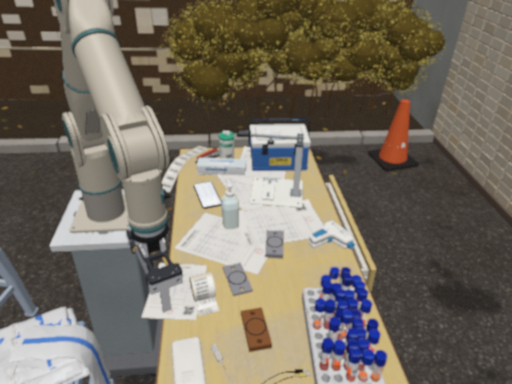

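View pics/top.png

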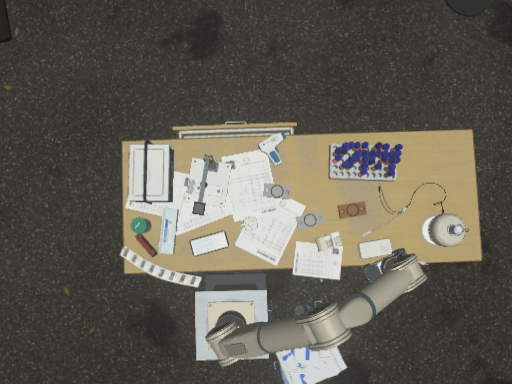

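Side view: the grey plates are at (275,243) and (236,279), with a brown look-alike at (256,328). The bottle is at (231,210) and the stand at (290,185). In the top view the same grey plates are at (277,191) and (310,220), brown at (352,210). The networks call (0.585,-0.215), side pixel (275,243), the thick one, so I'll check that in a close crop.

Run:
```python
from h import *
def ray(p,uv):
    K=np.array([[p['fx'],0,p['cx']],[0,p['fy'],p['cy']],[0,0,1.]])
    d=(np.array(uv,float)-[p['cx'],p['cy']])/[p['fx'],p['fy']]
    u=d.copy()
    for _ in range(20): u=d/(1+p['k1']*(u**2).sum(-1,keepdims=True))
    r=np.c_[u,np.ones(len(u))]@p['R']; return -p['R'].T@p['t'],r
s=viewer.snapshot('side');t=viewer.snapshot('top')
c=[]
for p in(s,t):
    for n in('spacer_thick','spacer_thin'):
        for r in spotter.regions_of(n,p)[:2]:
            v,u=np.nonzero(r['mask']);C,d=ray(p,np.c_[u,v]);h=.018 if 'ck' in n else .008
            X=C+d*((h-C[2])/d[:,2])[:,None]
            print(n,round(r['score'],2),len(u),(u.mean(),v.mean()),cv2.minAreaRect(X[:,:2].astype(np.float32)*1000))
im=s['image'][222:302,205:305]
save('crop',cv2.resize(im,(750,600),interpolation=cv2.INTER_CUBIC))
```

```text
spacer_thick 0.73 937 (np.float64(255.72251867662754), np.float64(329.5965848452508)) ((489.5566101074219, -557.2817993164062), (62.90575408935547, 129.63551330566406), 6.838744640350342)
spacer_thin 0.68 677 (np.float64(229.49778434268833), np.float64(208.53323485967505)) ((443.4111022949219, 14.632598876953125), (296.07073974609375, 64.38199615478516), 88.73818969726562)
spacer_thin 0.65 672 (np.float64(236.8154761904762), np.float64(279.3854166666667)) ((449.4825134277344, -367.26397705078125), (64.68425750732422, 127.68316650390625), 13.741795539855957)
spacer_thick 0.91 368 (np.float64(276.55434782608694), np.float64(191.50815217391303)) ((581.7100830078125, -215.13311767578125), (120.30007934570312, 61.109214782714844), 81.73463439941406)
spacer_thick 0.6 395 (np.float64(352.0708860759494), np.float64(209.09113924050632)) ((493.3727722167969, -545.8690185546875), (67.60455322265625, 124.20645904541016), 8.76180648803711)
spacer_thin 0.59 383 (np.float64(309.80678851174935), np.float64(219.16710182767625)) ((455.470947265625, -359.59405517578125), (65.44223022460938, 119.6859359741211), 12.445562362670898)
```

View pics/crop.png

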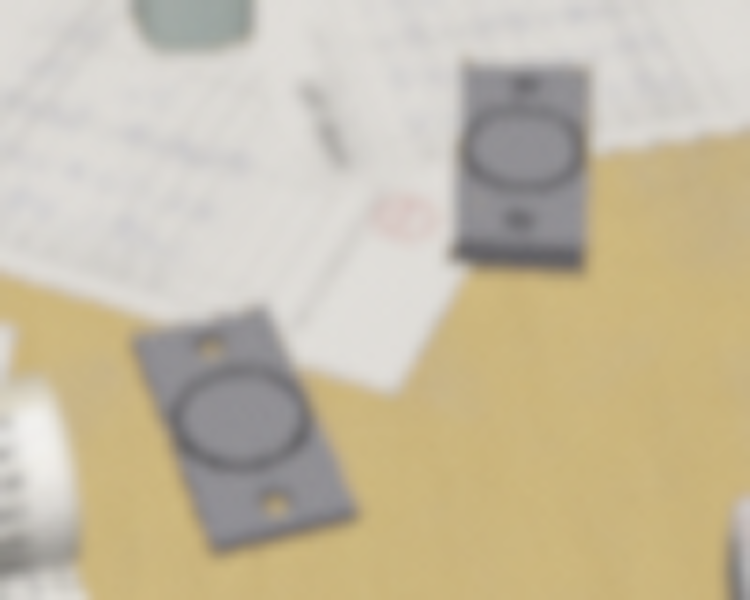

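The crop shows the plate at upper right (side pixel 275,243) with a thick edge and dark holes. The lower-left one (236,279) has a thin edge with desk showing through its holes. The first is spacer_thick. Next I'll go to a tilted view pose over it.

```bash
cat >> h.py <<'E'
def frame(a,tilt=45):  # tool frame: z leans towards heading a (deg), y = -ey of stand
    a=np.radians(a);t=np.radians(tilt);ex=np.array([np.cos(a),np.sin(a),0]);ey=np.array([-np.sin(a),np.cos(a),0])
    z=ex*np.sin(t)-np.array([0,0,1])*np.cos(t);y=-ey
    return np.c_[np.cross(y,z),y,z]
def plan(wps):
    s=state();p=np.array(s['ee_pos']);R=Rn.from_quat(s['orientation']).as_matrix()
    for q,M in wps:
        q=np.array(q,float);M=R if M is None else M
        print('off',np.round(R.T@(q-p)*10,2).tolist(),'turn',np.round(Rn.from_matrix(R.T@M).as_rotvec()/np.pi,3).tolist(),'->',np.round(q,3))
        p,R=q,M
def ray(p,uv):
    d=(np.array(uv,float)-[p['cx'],p['cy']])/[p['fx'],p['fy']];u=d.copy()
    for _ in range(20): u=d/(1+p['k1']*(u**2).sum(-1,keepdims=True))
    return -p['R'].T@p['t'],np.c_[u,np.ones(len(u))]@p['R']
def wrist():
    s=state();p=viewer.snapshot('wrist');T=np.eye(4);T[:3,:3]=Rn.from_quat(s['orientation']).as_matrix();T[:3,3]=s['ee_pos']
    W=T@p['tool_from_camera'];p['R']=W[:3,:3].T;p['t']=-W[:3,:3].T@W[:3,3];return p
E
python3 - <<'E'
from h import *
s=state();p0=np.array(s['ee_pos']);F=frame(81.5);ex=np.array([np.cos(np.radians(81.5)),np.sin(np.radians(81.5)),0])
g=np.array([.584,-.215,.009])+.005*ex; v=g-.12*F[:,2]
print(g,v, viewer.snapshot('wrist')['tool_from_camera'])
a=np.array([.34,-.55,.22]);plan([(a,F)]+[(a+(v-a)*k/3,F) for k in(1,2,3)])
E
```

```text
[ 0.58473905 -0.21005492  0.009     ] [ 0.572197   -0.2939757   0.09385281] [[-2.35082511e-04 -9.59923903e-01 -2.80260674e-01  8.25850475e-02]
 [ 9.99999714e-01 -2.41193078e-05 -7.56187946e-04 -3.22483124e-04]
 [ 7.19123191e-04 -2.80260772e-01  9.59923634e-01 -1.79807162e-01]
 [ 0.00000000e+00  0.00000000e+00  0.00000000e+00  1.00000000e+00]]
off [0.88, -0.09, -0.15] turn [0.125, 0.228, -0.303] -> [ 0.34 -0.55  0.22]
off [0.38, 0.64, 0.98] turn [0.0, 0.0, 0.0] -> [ 0.417 -0.465  0.178]
off [0.38, 0.64, 0.98] turn [0.0, 0.0, 0.0] -> [ 0.495 -0.379  0.136]
off [0.38, 0.64, 0.98] turn [0.0, 0.0, 0.0] -> [ 0.572 -0.294  0.094]
```

Call:
{"name": "apply_moves", "arguments": {"offset": [[0.88,-0.09,-0.15],[0.88,-0.09,-0.15],[0.88,-0.09,-0.15],[0.88,-0.09,-0.15],[0.88,-0.09,-0.15],[0.88,-0.09,-0.15],[0.88,-0.09,-0.15],[0.88,-0.09,-0.15]], "turn": [[0.125,0.228,-0.303],[0.125,0.228,-0.303],[0.125,0.228,-0.303],[0.125,0.228,-0.303],[0.125,0.228,-0.303],[0.125,0.228,-0.303],[0.125,0.228,-0.303],[0.125,0.228,-0.303]], "jaw": 1}}

```text
time_s: 2.45
ee_pos: [0.3391, -0.5512, 0.2207]
orientation: [0.717, 0.591, 0.28, -0.24]
force: [1.2, -0.3, 0.6]
gripper_width: 0.0941
grasp_force: 0.0
```

Run:
```python
from h import *
F=frame(81.5);a=np.array(state()['ee_pos']);v=np.array([.572,-.294,.094])
plan([(a+(v-a)*k/3,F) for k in(1,2,3)])
```

```text
off [0.43, 0.61, 0.98] turn [0.006, 0.009, -0.012] -> [ 0.417 -0.465  0.178]
off [0.38, 0.64, 0.98] turn [0.0, 0.0, 0.0] -> [ 0.494 -0.38   0.136]
off [0.38, 0.64, 0.98] turn [0.0, 0.0, 0.0] -> [ 0.572 -0.294  0.094]
```

Call:
{"name": "apply_moves", "arguments": {"offset": [[0.43,0.61,0.98],[0.43,0.61,0.98],[0.43,0.61,0.98]], "turn": [[0.006,0.009,-0.012],[0.006,0.009,-0.012],[0.006,0.009,-0.012]]}}

```text
time_s: 2.75
ee_pos: [0.4213, -0.4604, 0.1757]
orientation: [0.699, 0.604, 0.289, -0.252]
force: [0.8, 0.2, 0.1]
gripper_width: 0.0941
grasp_force: 0.0
```

Call:
{"name": "apply_moves", "arguments": {"offset": [[0.38,0.64,0.98],[0.38,0.64,0.98],[0.38,0.64,0.98]], "turn": [[0,0,0],[0,0,0],[0,0,0]]}}

```text
time_s: 3.05
ee_pos: [0.4982, -0.3743, 0.1339]
orientation: [0.699, 0.604, 0.289, -0.252]
force: [-0.2, 0.6, 0.1]
gripper_width: 0.0938
grasp_force: 0.0
```

Call:
{"name": "apply_moves", "arguments": {"offset": [[0.38,0.64,0.98],[0.38,0.64,0.98],[0.38,0.64,0.98],[0.38,0.64,0.98],[0.38,0.64,0.98]], "turn": [[0,0,0],[0,0,0],[0,0,0],[0,0,0],[0,0,0]]}}

```text
time_s: 3.55
ee_pos: [0.5726, -0.2953, 0.0911]
orientation: [0.701, 0.603, 0.287, -0.249]
force: [-0.3, -0.6, 0.0]
gripper_width: 0.0941
grasp_force: 0.0
```

Run:
```python
from h import *
p=wrist();save('w1',p['image']);s=state();print(s['ee_pos'],s['orientation'])
for n in('spacer_thick','seat','pin_front','pin_back'):
    for r in spotter.landmark_of(n,p)[:2]: print(n,np.round(r['at'],4),round(r['score'],2))
for r in spotter.regions_of('spacer_thick',p)[:1]:
    v,u=np.nonzero(r['mask']);C,d=ray(p,np.c_[u,v])
    X=C+d*((.018-C[2])/d[:,2])[:,None];print(r['score'],len(u),u.min(),u.max(),v.min(),v.max(),cv2.minAreaRect(X[:,:2].astype(np.float32)*1000))
```

```text
[ 0.57221476 -0.29660921  0.09122778] [ 0.70208076  0.60244839  0.28699768 -0.24853749]
spacer_thick [ 0.5837 -0.2165 -0.    ] 0.7
seat [ 0.4405 -0.0898 -0.0018] 0.39
pin_front [0.5933 0.0432 0.0454] 0.87
0.61 7122 219 286 136 250 ((583.19091796875, -218.17044067382812), (125.33216857910156, 61.803836822509766), 81.1991195678711)
```

View pics/w1.png

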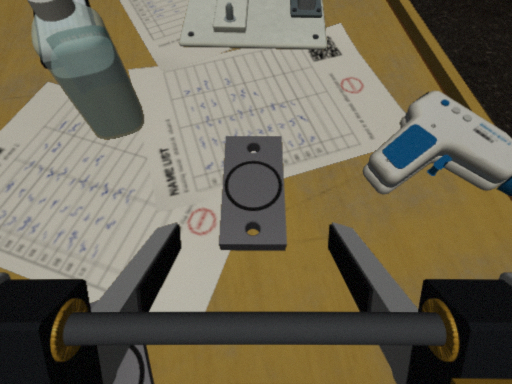

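The wrist view has the plate at (253,190), with holes at about (254,147) and (253,229), square to the fingers. The front pin is at (230,12) and the bottle at upper left.

Run:
```python
from h import *
p=wrist();s=state()
g=cv2.cvtColor(p['image'],cv2.COLOR_RGB2GRAY).astype(float)
pts=[]
for u,v in((254,147),(253,229)):
    w=g[v-7:v+8,u-9:u+10]; m=w<58 if 0 else w; 
    # threshold hole: differs from plate grey (dark rim + desk colour)
    hsv=p['image'][v-7:v+8,u-9:u+10].astype(float);ref=np.median(hsv.reshape(-1,3),0);d=np.abs(hsv-ref).sum(2)>45
    y,x=np.nonzero(d);pts.append((u-9+(x.min()+x.max())/2,v-7+(y.min()+y.max())/2));print(ref,x.min(),x.max(),y.min(),y.max())
C,d=ray(p,pts+[(253,185.5)]);X=C+d*((.018-C[2])/d[:,2])[:,None];print(pts,np.round(X,4))
dd=X[0]-X[1];a=np.degrees(np.arctan2(dd[1],dd[0]));c=(X[0]+X[1])/2;print('len',np.linalg.norm(dd),'ang',a,c)
ex=dd/np.linalg.norm(dd)
F=frame(a);gp=np.array([c[0],c[1],.009])+.005*ex
plan([(gp-.03*F[:,2],F),(gp,F),(gp+[0,0,.07],F)])
```

```text
[78. 77. 79.] 1 14 3 13
[83. 79. 53.] 0 18 0 14
[(np.float64(252.5), np.float64(148.0)), (np.float64(253.0), np.float64(229.0))] [[ 0.5899 -0.1717  0.018 ]
 [ 0.577  -0.2611  0.018 ]
 [ 0.5837 -0.2163  0.018 ]]
len 0.09033076479821626 ang 81.759044686913 [ 0.58347342 -0.21638703  0.018     ]
off [0.02, -0.01, 0.88] turn [0.001, 0.001, -0.002] -> [ 0.581 -0.232  0.03 ]
off [-0.0, 0.0, 0.3] turn [0.0, 0.0, 0.0] -> [ 0.584 -0.211  0.009]
off [0.49, 0.0, -0.49] turn [0.0, 0.0, 0.0] -> [ 0.584 -0.211  0.079]
```

Hole spacing measures 90.3 mm, as expected. Now grasp.

Call:
{"name": "apply_moves", "arguments": {"offset": [[0.02,-0.01,0.4],[0.02,-0.01,0.88],[0.02,-0.01,0.88],[0.02,-0.01,0.88],[0.02,-0.01,0.88]], "turn": [[0.001,0.001,-0.002],[0.001,0.001,-0.002],[0.001,0.001,-0.002],[0.001,0.001,-0.002],[0.001,0.001,-0.002]]}}

```text
time_s: 4.4
ee_pos: [0.5819, -0.2329, 0.0309]
orientation: [0.699, 0.605, 0.289, -0.249]
force: [0.2, -0.4, -0.1]
gripper_width: 0.094
grasp_force: 0.0
```

Run:
```python
from h import *
F=frame(81.76);c=np.array([.5835,-.2164,.009])+.005*F[:,0]*0+.005*np.array([.143,.99,0])
s=state();print(s['ee_pos'],s['force']);plan([(c,F),(c+[0,0,.07],F)])
```

```text
[ 0.58187398 -0.23290788  0.03092331] [ 0.17845105 -0.38460762 -0.11185783]
off [-0.0, -0.01, 0.31] turn [0.0, 0.001, 0.0] -> [ 0.584 -0.211  0.009]
off [0.49, 0.0, -0.49] turn [0.0, 0.0, 0.0] -> [ 0.584 -0.211  0.079]
```

Call:
{"name": "apply_moves", "arguments": {"offset": [[0,-0.01,0.15],[0,-0.01,0.31],[0,-0.01,0.31],[0,-0.01,0.31]], "turn": [[0,0,0],[0,0,0],[0,0,0],[0,0,0]]}}

```text
time_s: 4.8
ee_pos: [0.5839, -0.2108, 0.0091]
orientation: [0.699, 0.605, 0.289, -0.25]
force: [-0.4, -0.9, 0.5]
gripper_width: 0.0941
grasp_force: 0.0
```

Call:
{"name": "apply_moves", "arguments": {"offset": [[0,0,0],[0,0,0],[0,0,0],[0,0,0],[0,0,0],[0,0,0],[0,0,0],[0,0,0]], "turn": [[0,0,0],[0,0,0],[0,0,0],[0,0,0],[0,0,0],[0,0,0],[0,0,0],[0,0,0]], "jaw": -1, "squeeze": 40}}

```text
time_s: 5.6
ee_pos: [0.5836, -0.2094, 0.0086]
orientation: [0.698, 0.605, 0.289, -0.251]
force: [0.1, -1.4, 2.0]
gripper_width: 0.06
grasp_force: 40.0
```

Call:
{"name": "apply_moves", "arguments": {"offset": [[0.2,0,-0.2],[0.49,0,-0.49],[0.49,0,-0.49],[0.49,0,-0.49],[0.49,0,-0.49]], "turn": [[0,0,0],[0,0,0],[0,0,0],[0,0,0],[0,0,0]]}}

```text
time_s: 6.1
ee_pos: [0.5825, -0.2092, 0.0764]
orientation: [0.698, 0.605, 0.288, -0.251]
force: [0.8, 0.1, -0.5]
gripper_width: 0.0596
grasp_force: 40.0
```

Run:
```python
from h import *
s=state();print(s['ee_pos'],s['orientation'],s['grasp_force'])
p=wrist();save('w2',p['image'])
for n in('spacer_thick','pin_front','pin_back','seat'):
    for r in spotter.landmark_of(n,p)[:2]: print(n,np.round(r['at'],4),round(r['score'],2))
```

```text
[ 0.58252302 -0.20915392  0.07637604] [ 0.69843205  0.60500675  0.2880148  -0.25140999] 39.955894947052
spacer_thick [ 0.5787 -0.2133  0.0659] 0.86
spacer_thick [0.5893 0.0425 0.048 ] 0.59
pin_front [0.5907 0.0408 0.0444] 0.63
seat [0.6005 0.0937 0.0211] 0.79
```

View pics/w2.png

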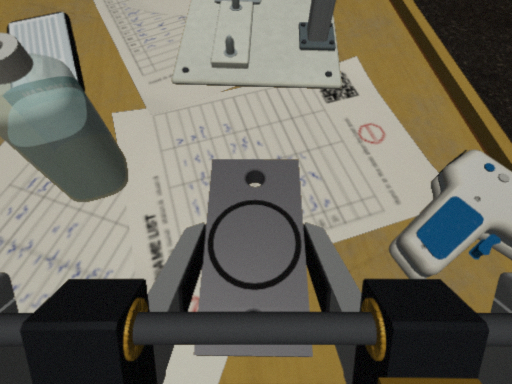

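Wrist view: plate held level, its far hole at (255,179), pins at (230,42) and (236,3). I'll move closer for a precise fix on the pins, staying clear of the bottle.

Run:
```python
from h import *
F=frame(80.6);p=np.array(state()['ee_pos']);v=np.array([.592,-.068,.11]);plan([((p+v)/2,F),(v,F)])
```

```text
off [0.61, -0.06, 0.38] turn [-0.005, -0.0, 0.004] -> [ 0.588 -0.138  0.093]
off [0.61, -0.07, 0.38] turn [0.0, 0.0, 0.0] -> [ 0.592 -0.068  0.11 ]
```

Call:
{"name": "apply_moves", "arguments": {"offset": [[0.3,-0.03,0.19],[0.61,-0.06,0.38],[0.61,-0.06,0.38]], "turn": [[-0.005,0,0.004],[-0.005,0,0.004],[-0.005,0,0.004]]}}

```text
time_s: 6.65
ee_pos: [0.5872, -0.1316, 0.0967]
orientation: [0.701, 0.601, 0.293, -0.25]
force: [0.5, 0.9, -1.0]
gripper_width: 0.0594
grasp_force: 40.0
```

Call:
{"name": "apply_moves", "arguments": {"offset": [[0.3,-0.04,0.19],[0.61,-0.07,0.38],[0.61,-0.07,0.38],[0.61,-0.07,0.38],[0.61,-0.07,0.38]], "turn": [[0,0,0],[0,0,0],[0,0,0],[0,0,0],[0,0,0]]}}

```text
time_s: 7.15
ee_pos: [0.592, -0.0707, 0.1093]
orientation: [0.705, 0.598, 0.292, -0.246]
force: [-0.1, -0.4, -1.7]
gripper_width: 0.0599
grasp_force: 40.0
```

Run:
```python
from h import *
s=state();print(s['ee_pos'],s['orientation'],s['grasp_force'])
p=wrist();save('w3',p['image'][:,100:420]);save('w3',cv2.resize(p['image'][0:240,150:390],(600,600),interpolation=cv2.INTER_CUBIC))
for n in('spacer_thick','pin_front','pin_back','seat'):
    for r in spotter.landmark_of(n,p)[:2]:
        X=p['R']@np.array(r['at'])+p['t'];print(n,np.round(r['at'],4),round(r['score'],2),X[:2]/X[2]*p['fx']+[p['cx'],p['cy']])
print(p['fx'],p['k1'])
np.save('w3.npy',{k:p[k] for k in('fx','fy','cx','cy','k1','R','t','image')},allow_pickle=True)
```

```text
[ 0.59204632 -0.07071702  0.10931331] [ 0.70480764  0.5979759   0.2915247  -0.24634197] 39.95592176914215
spacer_thick [ 0.5914 -0.0774  0.1002] 0.63 [254.0597414  252.11775246]
pin_front [0.5878 0.0412 0.044 ] 0.75 [231.09623163 155.90398605]
pin_back [0.6056 0.1318 0.0349] 0.68 [236.81260754  95.57489758]
seat [0.5988 0.0897 0.0225] 0.59 [236.50068449 131.06353031]
305.6301898588553 0.018760878055627206
```

View pics/w3.png

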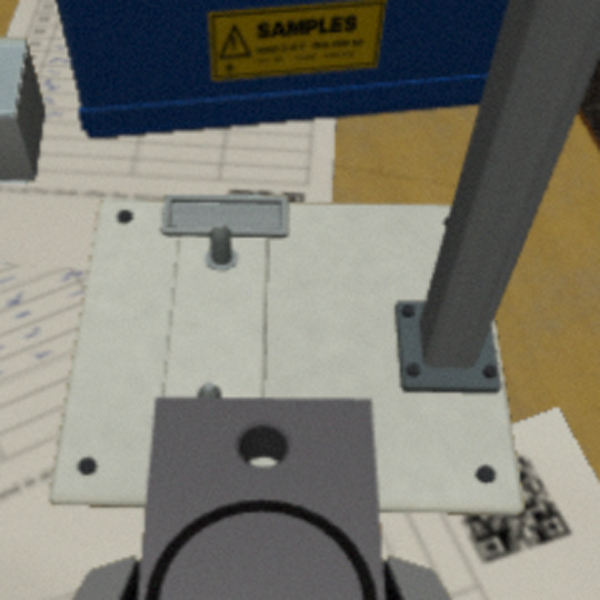

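The wrist crop shows the front pin tip at full-frame (233,154.5), the back pin tip at (238,91.8), and the plate's far hole at (255.2,178.3).

Run:
```python
from h import *
p=np.load('w3.npy',allow_pickle=True).item()
s=state();R=Rn.from_quat(s['orientation']).as_matrix();tcp=np.array(s['ee_pos'])
C,d=ray(p,[(233.2,154.8),(238,92),(255.2,178.3)])
z=np.array([.043,.043,tcp[2]+.009]);X=C+d*((z-C[2])/d[:,2])[:,None];print(np.round(X,4))
# refine pins using older picture? far hole expected from grasp
print('R',np.round(R,3))
y=R[:,1];print('tool heading',np.degrees(np.arctan2(-y[1],-y[0]))-90, 'level err: tool y z',y[2],'tilt',np.degrees(np.arccos(-R[2,2])))
print('plate hole rel TCP in tool', R.T@(X[2]-tcp))
# expected from grasp: TCP=centre+5ex, hole=+45 ex, top 9 above
Rg=Rn.from_quat([.698,.605,.289,-.251]).as_matrix();tg=np.array([.5836,-.2094,.0086]);a=np.radians(81.76);h=np.array([.5835,-.2164,.018])+.045*np.array([np.cos(a),np.sin(a),0])
print('expected', Rg.T@(h-tg))
dd=X[1]-X[0];print('pins len',np.linalg.norm(dd[:2]),np.degrees(np.arctan2(dd[1],dd[0])),(X[0]+X[1])/2)
```

```text
[[ 0.5901  0.0429  0.043 ]
 [ 0.6069  0.1284  0.043 ]
 [ 0.5995 -0.0331  0.1188]]
R [[ 0.114  0.987  0.116]
 [ 0.698 -0.163  0.697]
 [ 0.706  0.001 -0.708]]
tool heading 80.6212906876683 level err: tool y z 0.0012782178183853299 tilt 44.94956258756429
plate hole rel TCP in tool [0.03286569 0.0015386  0.02009387]
expected [0.03355084 0.0009586  0.02027329]
pins len 0.08715481110183654 78.84570180373365 [0.59851555 0.08564437 0.043     ]
```

Run:
```python
from h import *
from scipy.optimize import least_squares
p=np.load('w3.npy',allow_pickle=True).item();im=p['image'];g=cv2.cvtColor(im,cv2.COLOR_RGB2GRAY).astype(float)
cs=[]
for cx,cy in((125,216),(87,466),(485,474)):
    u,v=150+cx/2.5,cy/2.5;u0,v0=int(round(u)),int(round(v));w=g[v0-5:v0+6,u0-5:u0+6];m=np.clip(np.median(w)-25-w,0,None)
    Y,X=np.mgrid[-5:6,-5:6];cs.append((u0+(X*m).sum()/m.sum(),v0+(Y*m).sum()/m.sum()))
C,d=ray(p,cs);X=C+d*((.012-C[2])/d[:,2])[:,None];print(cs,np.round(X,4))
e=X[0]-X[1];print('x-dir',np.degrees(np.arctan2(e[1],e[0])),np.linalg.norm(e));e=X[1]-X[2];print('y-dir-90',np.degrees(np.arctan2(e[1],e[0]))-90,np.linalg.norm(e))
print('diag mid',(X[0]+X[2])/2)
# pin profile: darkness centroid per row
for r0,r1,uc in((90,107,238),(153,160,233)):
    for r in range(r0,r1,2):
        w=g[r,uc-7:uc+8];m=np.clip(np.percentile(w,80)-15-w,0,None);print(r,round(uc-7+(np.arange(15)*m).sum()/max(m.sum(),1e-6),2),w.astype(int).tolist())
```

```text
[(np.float64(199.50447154471544), np.float64(86.22235772357723)), (np.float64(184.45573880848198), np.float64(186.0706832716257)), (np.float64(343.77217928902627), np.float64(189.3406491499227))] [[0.5624 0.1795 0.012 ]
 [0.5347 0.0334 0.012 ]
 [0.7004 0.0018 0.012 ]]
x-dir 79.27887639471696 0.14870737077187365
y-dir-90 79.21096344995621 0.1686799185102884
diag mid [0.6314157  0.09069107 0.012     ]
90 239.5 [139, 139, 141, 139, 135, 134, 138, 134, 117, 117, 132, 139, 137, 141, 137]
92 238.29 [135, 136, 129, 106, 93, 101, 99, 95, 90, 84, 82, 109, 132, 135, 136]
94 239.4 [110, 103, 94, 74, 82, 89, 90, 88, 85, 75, 70, 80, 90, 88, 86]
96 237.86 [185, 183, 165, 108, 76, 76, 78, 76, 72, 71, 76, 134, 182, 185, 186]
98 237.93 [187, 186, 163, 105, 74, 69, 70, 74, 71, 62, 68, 120, 177, 186, 184]
100 238.14 [184, 176, 146, 103, 74, 72, 69, 66, 66, 59, 62, 93, 145, 170, 184]
102 238.3 [177, 155, 134, 99, 66, 70, 69, 68, 62, 61, 53, 82, 125, 148, 168]
104 238.28 [175, 155, 139, 124, 92, 69, 67, 65, 63, 58, 75, 108, 140, 151, 174]
106 237.88 [180, 163, 132, 127, 136, 132, 135, 133, 135, 134, 133, 133, 132, 162, 184]
153 233.02 [187, 187, 187, 187, 183, 173, 159, 154, 158, 173, 184, 186, 190, 186, 184]
155 233.65 [190, 188, 182, 163, 119, 113, 128, 132, 123, 99, 93, 121, 168, 187, 188]
157 233.38 [185, 183, 162, 108, 83, 90, 102, 99, 96, 92, 80, 78, 132, 186, 190]
159 233.59 [116, 111, 106, 92, 89, 89, 92, 91, 89, 90, 86, 84, 98, 118, 119]
```

```bash
cat >> h.py <<'E'
A=79.25;SEAT=np.array([.5985,.0875,0])
def S(x,y,z,seat=None,a=None):
    a=np.radians(A if a is None else a);s=SEAT if seat is None else seat
    return s+x*np.array([np.cos(a),np.sin(a),0])+y*np.array([-np.sin(a),np.cos(a),0])+[0,0,z]
E
python3 - <<'E'
from h import *
plan([(S(-.130,-.025,.061),frame(A))])
E
```

```text
off [-0.16, 0.03, 0.53] turn [-0.005, 0.0, 0.006] -> [ 0.599 -0.045  0.061]
```

Call:
{"name": "apply_moves", "arguments": {"offset": [[-0.08,0.01,0.26],[-0.16,0.03,0.53],[-0.16,0.03,0.53],[-0.16,0.03,0.53],[-0.16,0.03,0.53]], "turn": [[-0.005,0,0.006],[-0.005,0,0.006],[-0.005,0,0.006],[-0.005,0,0.006],[-0.005,0,0.006]]}}

```text
time_s: 7.9
ee_pos: [0.6, -0.0447, 0.0623]
orientation: [0.712, 0.589, 0.295, -0.243]
force: [0.4, 0.3, -1.5]
gripper_width: 0.0594
grasp_force: 40.0
```

Run:
```python
from h import *
s=state();print(s['ee_pos'],s['orientation'],s['grasp_force'])
p=wrist();save('w4',cv2.resize(p['image'][0:180,130:370],(800,600),interpolation=cv2.INTER_CUBIC))
for n in('pin_front','pin_back','seat'):
    for r in spotter.landmark_of(n,p)[:1]:print(n,np.round(r['at'],4),round(r['score'],2))
np.save('w4.npy',{k:p[k] for k in('fx','fy','cx','cy','k1','R','t','image')},allow_pickle=True)
```

```text
[ 0.60000352 -0.04466853  0.06234667] [ 0.7117416   0.58941441  0.29465745 -0.24329311] 39.956071972846985
pin_front [0.5921 0.0419 0.0439] 0.68
pin_back [0.6046 0.1303 0.0381] 0.64
seat [0.6021 0.0903 0.0208] 0.96
```

View pics/w4.png

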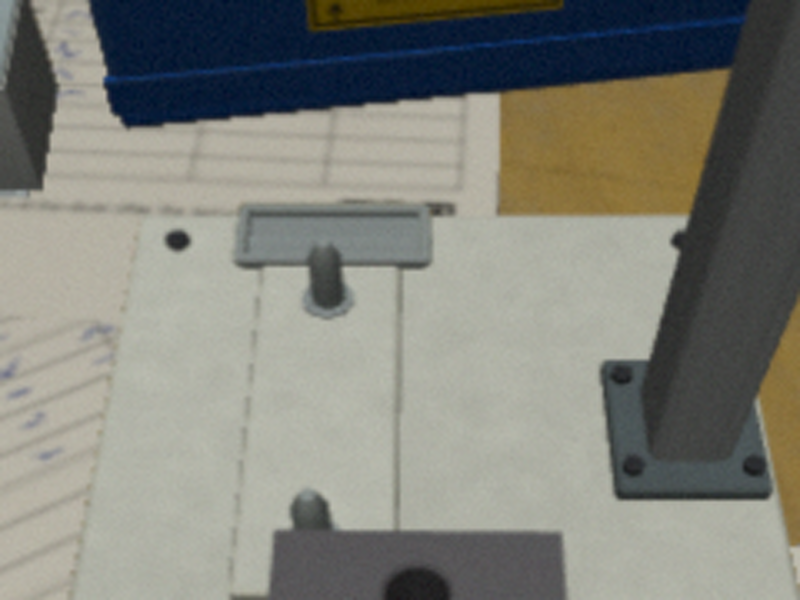

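Front pin tip centre is at full-frame (222.4,148.5) and the back pin tip at (227.2,74.4). The screws are at (178,240) and (683,240) in the crop, with the saddle edges either side.

Run:
```python
from h import *
p=np.load('w4.npy',allow_pickle=True).item();p3=np.load('w3.npy',allow_pickle=True).item()
def at(p,uv,z):
    C,d=ray(p,[uv]);return (C+d*((z-C[2])/d[:,2])[:,None])[0]
f=at(p,(222.4,148.5),.043);b=at(p,(227.2,74.4),.043);print('tips',f,b,np.linalg.norm(f-b),(f+b)/2)
print('angle',np.degrees(np.arctan2(*(b-f)[[1,0]])))
print('back base', at(p,(228.4,90),.022))
# saddle edges: right line crop (400,268)->(397,530); left (259,268)->(235,570)
for l in(((400,268),(397,530)),((259,268),(235,570))):
    q=[at(p,(130+x/3.3333,y/3.3333),.022) for x,y in l];e=q[0]-q[1];print(np.round(q,4).tolist(),np.degrees(np.arctan2(e[1],e[0])))
    print([ (S(0,0,0)-S(0,0,0)).sum()]+[float(np.round((k-SEAT)@np.array([-np.sin(np.radians(A)),np.cos(np.radians(A)),0]),4)) for k in q])
# triangulate tips from both
for u4,u3 in(((222.4,148.5),(233.4,155)),((227.2,74.4),(238.1,91.3))):
    C1,d1=ray(p,[u4]);C2,d2=ray(p3,[u3]);d1=d1[0]/np.linalg.norm(d1);d2=d2[0]/np.linalg.norm(d2)
    M=np.c_[d1,-d2];t=np.linalg.lstsq(M,C2-C1,rcond=None)[0];print('tri',C1+t[0]*d1,C2+t[1]*d2)
im=p['image'];C,d=ray(p,[(130+417/3.3333,588/3.3333)]);
save('w4b',cv2.resize(im[140:260,190:340],(750,600),interpolation=cv2.INTER_CUBIC))
```

```text
tips [0.59054593 0.04326872 0.043     ] [0.60728714 0.1296322  0.043     ] 0.08797112313522366 [0.59891653 0.08645046 0.043     ]
angle 79.02950028023446
back base [0.6071258  0.13146782 0.022     ]
[[0.6314, 0.141, 0.022], [0.6126, 0.0432, 0.022]] 79.12857673928933
[np.float64(0.0), -0.0223, -0.0221]
[[0.5879, 0.1493, 0.022], [0.5687, 0.0387, 0.022]] 80.14335904609175
[np.float64(0.0), 0.0219, 0.0202]
tri [0.5904569  0.03798086 0.04997344] [0.59001605 0.03774272 0.04978723]
tri [0.60717387 0.1282199  0.04419574] [0.60709075 0.12821468 0.0441817 ]
```

View pics/w4b.png

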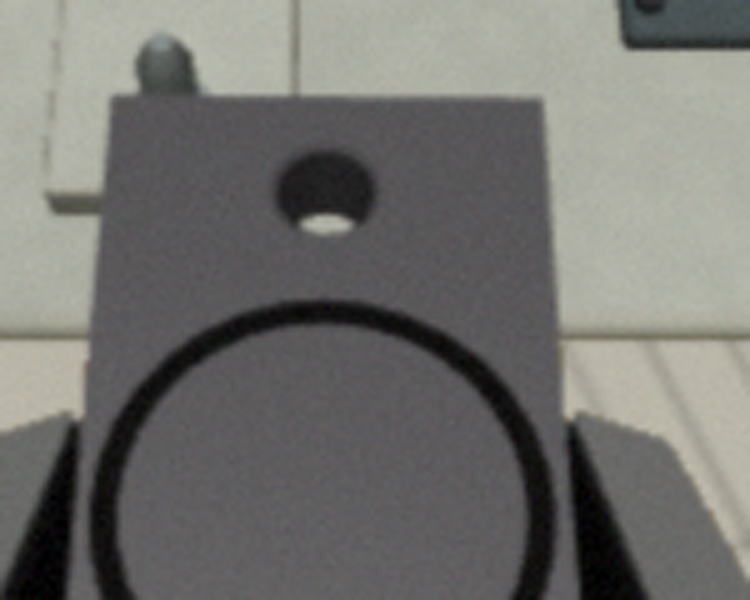

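The front pin tip is at crop (162,45) and the far hole centre at crop (325,193). The saddle's front-left top corner is at crop (50,194), and the base's front top edge runs along crop row 333.

Run:
```python
from h import *
p=np.load('w4.npy',allow_pickle=True).item();s=state();tcp=np.array(s['ee_pos']);R=Rn.from_quat(s['orientation']).as_matrix()
def at(uv,z):
    C,d=ray(p,[uv]);return (C+d*((z-C[2])/d[:,2])[:,None])[0]
b=lambda x,y:(190+(x+.5)/5-.5,140+(y+.5)/5-.5)
w=lambda x,y:(130+(x+.5)/3.3333-.5,(y+.5)/3.3333-.5)
ex=S(1,0,0)-SEAT;ey=S(0,1,0)-SEAT
def sf(X): return np.round(np.array([(X-SEAT)@ex,(X-SEAT)@ey])*1000,1)
print('saddle corner (-61,22)',sf(at(b(50,194),.022)))
print('base front top edge x=-82',sf(at(b(650,333),.012)))
print('front tip (-45,0)',sf(at(b(162,45),.043)),sf(at(w(308,495),.043)))
print('back tip (45,0)',sf(at(w(324,248),.043)),'back pin base',sf(at(w(328,299),.022)))
print('screws', sf(at(w(178,240),.012)))
H=at(b(325,193),tcp[2]+.009);print('hole',H,sf(H),'tool',R.T@(H-tcp),'tilt',np.degrees(np.arccos(-R[2,2])))
print('centre by hand',sf(tcp-.005*ex), 'heading',np.degrees(np.arctan2(-R[1,1],-R[0,1]))-90)
```

```text
saddle corner (-61,22) [-61.   20.3]
base front top edge x=-82 [-82.8 -82.5]
front tip (-45,0) [-45.   -0.1] [-44.6  -0.1]
back tip (45,0) [43.5 -0.4] back pin base [45.7  0.1]
screws [83.9 52.5]
hole [ 0.60806004 -0.0066744   0.07120794] [-90.7 -27. ] tool [0.03368913 0.00119683 0.02088818] tilt 44.9219506017817
centre by hand [-134.3  -25.8] heading 79.25438106909078
```

The stand pose fits saddle, base and pins within about 1 mm. The plate sits 6.6 mm behind and 1.2 mm to the side of the TCP. Now to hover over the pins.

Run:
```python
from h import *
F=frame(A);s=state();p=np.array(s['ee_pos']);R=Rn.from_quat(s['orientation']).as_matrix()
for q in(S(-.09,-.025,.062),S(-.05,-.025,.062),S(-.02,-.012,.062),S(.0066,.0012,.061)): print(np.round(R.T@(q-p)*10,2),np.round(Rn.from_matrix(R.T@F).as_rotvec()/np.pi,4))
```

```text
[ 0.28 -0.01  0.28] [0.0002 0.0004 0.0002]
[ 0.56 -0.01  0.56] [0.0002 0.0004 0.0002]
[ 0.77 -0.14  0.77] [0.0002 0.0004 0.0002]
[ 0.95 -0.27  0.97] [0.0002 0.0004 0.0002]
```

Call:
{"name": "apply_moves", "arguments": {"offset": [[0.28,-0.01,0.28],[0.56,-0.01,0.56],[0.77,-0.14,0.77],[0.95,-0.27,0.97],[0.95,-0.27,0.97],[0.95,-0.27,0.97],[0.95,-0.27,0.97]], "turn": [[0,0,0],[0,0,0],[0,0,0],[0,0,0],[0,0,0],[0,0,0],[0,0,0]]}}

```text
time_s: 8.8
ee_pos: [0.599, 0.093, 0.0598]
orientation: [0.712, 0.589, 0.294, -0.243]
force: [-0.6, -1.0, -2.3]
gripper_width: 0.0599
grasp_force: 40.0
```

Run:
```python
from h import *
s=state();print(s['ee_pos'],s['orientation'],s['force'])
F=frame(A);plan([(S(.0066,.0012,.052),F),(S(.0066,.0012,.045),F),(S(.0066,.0012,.0305),F)])
p=wrist();save('w5',cv2.resize(p['image'][100:300,156:356],(600,600),interpolation=cv2.INTER_CUBIC))
```

```text
[0.59897642 0.09301516 0.05977201] [ 0.71230142  0.58899772  0.29439497 -0.24298143] [-0.62947236 -0.98241266 -2.28569769]
off [-0.05, -0.01, 0.06] turn [0.001, 0.001, -0.0] -> [0.599 0.094 0.052]
off [-0.05, 0.0, 0.05] turn [0.0, 0.0, 0.0] -> [0.599 0.094 0.045]
off [-0.1, 0.0, 0.1] turn [0.0, 0.0, 0.0] -> [0.599 0.094 0.03 ]
```

View pics/w5.png

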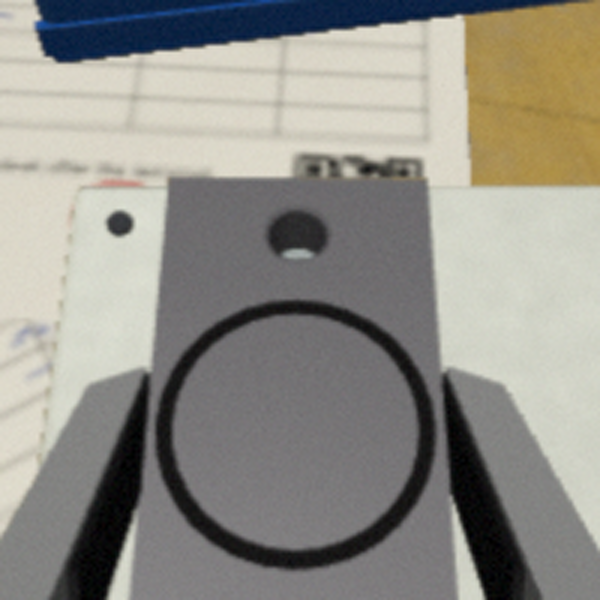

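The plate is centred over the stand, with its far hole at crop (297,235). Now descend while watching the force.

Call:
{"name": "apply_moves", "arguments": {"offset": [[-0.05,-0.01,0.06],[-0.05,-0.01,0.06],[-0.08,-0.01,0.09],[-0.1,-0.01,0.11],[-0.1,-0.01,0.11]], "turn": [[0.001,0.001,0],[0.001,0.001,0],[0.001,0.001,0],[0.001,0.001,0],[0.001,0.001,0]]}}

```text
time_s: 9.35
ee_pos: [0.5981, 0.0948, 0.0444]
orientation: [0.711, 0.589, 0.295, -0.245]
force: [2.4, -0.3, -2.9]
gripper_width: 0.0597
grasp_force: 39.9
```

Run:
```python
from h import *
s=state();print(s['ee_pos'],s['force'],s['ft_torque'])
F=frame(A);plan([(S(.0066,.0012,.038),F),(S(.0066,.0012,.0305),F)])
p=wrist()
for r in spotter.landmark_of('spacer_thick',p)[:1]:print(np.round(r['at'],4),r['score'])
```

```text
[0.59808254 0.0948066  0.04444415] [ 2.40709969 -0.30767042 -2.85449944] [-1.26596494 -0.28225961 -0.31475921]
off [-0.05, 0.01, 0.04] turn [-0.001, -0.0, -0.0] -> [0.599 0.094 0.038]
off [-0.05, 0.0, 0.05] turn [0.0, 0.0, 0.0] -> [0.599 0.094 0.03 ]
[0.5954 0.0867 0.0359] 0.84
```

Call:
{"name": "apply_moves", "arguments": {"offset": [[-0.04,0.01,0.04],[-0.05,0.01,0.05],[-0.07,0.01,0.07],[-0.09,0.01,0.09],[-0.09,0.01,0.09]], "turn": [[0,0,0],[0,0,0],[0,0,0],[0,0,0],[0,0,0]]}}

```text
time_s: 9.95
ee_pos: [0.5985, 0.0951, 0.032]
orientation: [0.711, 0.589, 0.295, -0.246]
force: [3.3, -2.6, -0.5]
gripper_width: 0.0596
grasp_force: 39.9
```

Call:
{"name": "apply_moves", "arguments": {"offset": [[-0.01,0,0.01],[-0.02,0,0.02],[-0.02,0,0.02]], "turn": [[0,0,0],[0,0,0],[0,0,0]]}}

```text
time_s: 10.25
ee_pos: [0.5986, 0.0951, 0.0307]
orientation: [0.711, 0.589, 0.295, -0.246]
force: [1.1, -6.5, 7.4]
gripper_width: 0.0596
grasp_force: 40.0
```

Call:
{"name": "apply_moves", "arguments": {"offset": [[0,0,0],[0,0,0],[0,0,0],[0,0,0]], "turn": [[0,0,0],[0,0,0],[0,0,0],[0,0,0]], "jaw": 1}}

```text
time_s: 10.65
ee_pos: [0.5969, 0.0966, 0.0295]
orientation: [0.71, 0.59, 0.294, -0.247]
force: [-0.0, 0.5, 0.2]
gripper_width: 0.0882
grasp_force: 0.0
```

Run:
```python
from h import *
s=state();print(s['ee_pos'],s['force'],s['gripper_width'])
F=frame(A);p=S(.0066,.0012,.0305)
plan([(p-.1*F[:,2],F)])
```

```text
[0.59694357 0.09661483 0.02949812] [-0.04958121  0.45317756  0.23712667] 0.08822529608154386
off [-0.0, 0.01, -1.02] turn [-0.002, -0.001, 0.0] -> [0.585 0.025 0.101]
```

Call:
{"name": "apply_moves", "arguments": {"offset": [[0,0,-0.15],[0,0,-0.5],[0,0,-1],[0,0,-1],[0,0,-1]], "turn": [[0,0,0],[0,0,0],[0,0,0],[0,0,0],[0,0,0]]}}

```text
time_s: 11.15
ee_pos: [0.5856, 0.0242, 0.101]
orientation: [0.711, 0.589, 0.295, -0.245]
force: [0.5, 0.4, -0.3]
gripper_width: 0.0941
grasp_force: 0.0
```

Run:
```python
from h import *
s=state();print(s['ee_pos'])
p=wrist();im=p['image'];t=viewer.snapshot('top');q=viewer.snapshot('side')
save('w6',np.hstack([cv2.resize(im[60:300,130:370],(480,480)),cv2.resize(q['image'][150:260,200:270],(306,480),interpolation=cv2.INTER_CUBIC)]))
for n,pics in(('spacer_thick',(p,)),('sanitizer',(t,q)),('bottle_foot',(t,q)),('spout',(t,q))):
    for k in pics:
        for r in spotter.landmark_of(n,k)[:1]:print(n,np.round(r['at'],4),round(r['score'],2))
```

```text
[0.58559324 0.02423587 0.10103177]
spacer_thick [0.5998 0.0906 0.0212] 0.57
sanitizer [ 0.4414 -0.0902 -0.0081] 0.57
sanitizer [ 4.396e-01 -8.730e-02  1.000e-04] 0.91
bottle_foot [0.5987 0.0809 0.0223] 0.39
bottle_foot [ 0.4435 -0.0986 -0.0034] 0.61
spout [ 0.4301 -0.0515  0.1583] 0.56
spout [ 0.4345 -0.0529  0.1581] 0.83
```

View pics/w6.png

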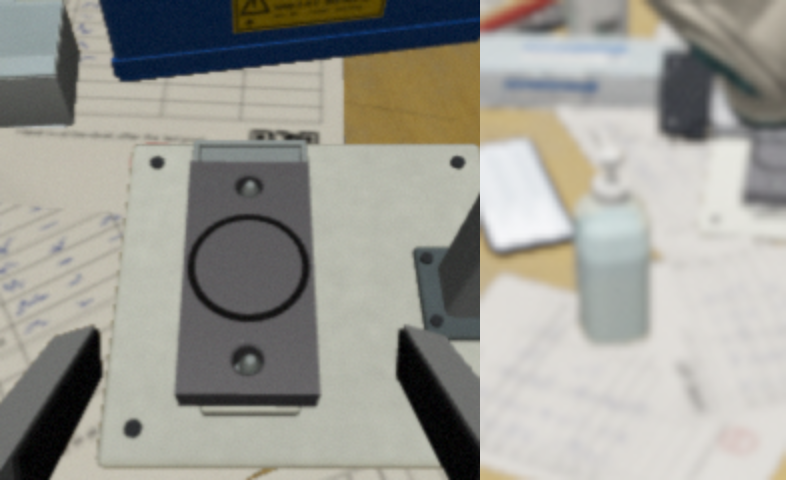

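The plate lies flat on the saddle, both pins showing through its holes at crop (248,186) and (247,360). That used the last picture, so I'll work from numbers from here. Next is the bottle.

Run:
```python
from h import *
plan([((.595,-.06,.17),frame(85)),((.53,-.15,.175),frame(100)),((.463,-.166,.147),frame(105.7))])
```

```text
off [-0.09, 0.25, -1.08] turn [0.021, -0.001, -0.022] -> [ 0.595 -0.06   0.17 ]
off [-0.64, -0.57, -0.71] turn [0.059, 0.0, -0.059] -> [ 0.53  -0.15   0.175]
off [-0.23, -0.69, 0.17] turn [0.022, 0.0, -0.022] -> [ 0.463 -0.166  0.147]
```

Call:
{"name": "apply_moves", "arguments": {"offset": [[-0.05,0.12,-0.5],[-0.09,0.25,-1.0],[-0.09,0.25,-1.0]], "turn": [[0.021,-0.001,-0.022],[0.021,-0.001,-0.022],[0.021,-0.001,-0.022]]}}

```text
time_s: 11.95
ee_pos: [0.5998, -0.0613, 0.1662]
orientation: [0.684, 0.623, 0.283, -0.253]
force: [0.2, 0.2, 0.0]
gripper_width: 0.094
grasp_force: 0.0
```

Call:
{"name": "apply_moves", "arguments": {"offset": [[-0.32,-0.28,-0.38],[-0.64,-0.57,-0.76],[-0.64,-0.57,-0.76]], "turn": [[0.03,0,-0.03],[0.059,0,-0.059],[0.059,0,-0.059]]}}

```text
time_s: 12.25
ee_pos: [0.5299, -0.1522, 0.1713]
orientation: [0.595, 0.707, 0.245, -0.292]
force: [0.9, -0.6, -0.7]
gripper_width: 0.0942
grasp_force: 0.0
```

Run:
```python
from h import *
print(state()['ee_pos'])
plan([((.463,-.166,.147),frame(105.7))])
```

```text
[ 0.52990536 -0.15224323  0.17132206]
off [-0.19, -0.68, 0.16] turn [0.023, 0.001, -0.023] -> [ 0.463 -0.166  0.147]
```

Call:
{"name": "apply_moves", "arguments": {"offset": [[-0.19,-0.68,0.16],[-0.19,-0.68,0.16],[-0.19,-0.68,0.16],[-0.19,-0.68,0.16]], "turn": [[0.023,0.001,-0.023],[0.023,0.001,-0.023],[0.023,0.001,-0.023],[0.023,0.001,-0.023]]}}

```text
time_s: 12.65
ee_pos: [0.464, -0.161, 0.1483]
orientation: [0.557, 0.736, 0.232, -0.306]
force: [0.5, 0.1, 0.2]
gripper_width: 0.0943
grasp_force: 0.0
```

Run:
```python
from h import *
s=state();print(s['ee_pos'],s['orientation'])
p=wrist();R=Rn.from_quat(s['orientation']).as_matrix();tcp=np.array(s['ee_pos'])
np.save('w7.npy',{k:p[k] for k in('fx','fy','cx','cy','k1','R','t','image')},allow_pickle=True)
for n in('sanitizer','bottle_foot','spout'):
    for r in spotter.landmark_of(n,p)[:2]:print(n,np.round(r['at'],4),round(r['score'],2))
r=spotter.regions_of('sanitizer',p)[0];m=r['mask'];np.save('m7.npy',m);print(r['score'],m.sum())
# lateral of body axis in tool frame: left/right edges per row -> rays; use bisecting plane
for v in range(0,384,20):
    u=np.nonzero(m[v])[0]
    if len(u)>4: print(v,u.min(),u.max(),(u.min()+u.max())/2)
```

```text
[ 0.46402628 -0.1609632   0.14828922] [ 0.55733206  0.73586617  0.23229275 -0.30646702]
sanitizer [ 0.4392 -0.0875 -0.0018] 0.57
spout [ 0.4356 -0.0551  0.1626] 0.98
0.71 6874
100 248 258 253.0
120 243 258 250.5
140 238 262 250.0
160 222 281 251.5
180 217 284 250.5
200 219 281 250.0
220 223 278 250.5
240 228 273 250.5
```

Run:
```python
from h import *
from scipy.optimize import least_squares
p=np.load('w7.npy',allow_pickle=True).item();m=np.load('m7.npy')
L=[]
for v in range(182,232,3):
    u=np.nonzero(m[v])[0];L+=[(u.min()-.5,v,1),(u.max()+.5,v,-1)]
L=np.array(L);C,d=ray(p,L[:,:2])
def res(q):
    w=q[:2]-C[:2];h=d[:,:2];c=(h[:,0]*w[1]-h[:,1]*w[0])/np.linalg.norm(h,axis=1);return (np.abs(c)-q[2])*1000
f=least_squares(lambda q:res([*q,.029]),[.444,-.097]);g=least_squares(res,[.444,-.097,.029]);print(f.x,np.abs(f.fun).mean(),g.x)
# top of the head: rows 
for v in range(84,150,4):
    u=np.nonzero(m[v])[0]
    if len(u): print(v,u.min(),u.max(),end='; ')
u=np.nonzero(m)[0];print('rows',u.min(),u.max())
def at(uv,z):
    C,d=ray(p,[uv]);return (C+d*((z-C[2])/d[:,2])[:,None])[0]
# spout end top z .171
vv,uu=np.nonzero(m);t=uu[vv==vv.min()+1].mean();S1=at((t,vv.min()-.5),.165);print('spout end',S1)
# bottom front edge
b=uu[vv==vv.max()].mean();B=at((b,vv.max()+.5),0.);print('front bottom',B,C)
```

```text
[ 0.44414691 -0.10074236] 0.4145130719782939 [ 4.83939848e-01 -2.27529623e-01  2.67103398e-10]
92 250 258; 96 249 259; 100 248 258; 104 247 258; 108 247 258; 112 246 258; 116 245 258; 120 243 258; 124 239 262; 128 237 263; 132 237 263; 136 238 263; 140 238 262; 144 236 265; 148 232 267; rows 90 249
spout end [ 0.43393148 -0.05111018  0.165     ]
front bottom [ 0.45657451 -0.12036716  0.        ] [ 0.48393985 -0.22752962  0.33283192]
```

Run:
```python
from h import *
F=frame(105.7);g=np.array([.4414,-.0836,.0616]);plan([(g-.05*F[:,2],F),(g,F)])
```

```text
off [-0.04, -0.01, 0.69] turn [-0.0, -0.001, 0.001] -> [ 0.451 -0.118  0.097]
off [0.0, 0.0, 0.5] turn [0.0, 0.0, 0.0] -> [ 0.441 -0.084  0.062]
```

Call:
{"name": "apply_moves", "arguments": {"offset": [[-0.04,-0.01,0.35],[-0.04,-0.01,0.69],[-0.04,-0.01,0.69]], "turn": [[0,-0.001,0.001],[0,-0.001,0.001],[0,-0.001,0.001]]}}

```text
time_s: 13.2
ee_pos: [0.4476, -0.114, 0.0956]
orientation: [0.557, 0.736, 0.23, -0.309]
force: [0.4, 0.5, -0.2]
gripper_width: 0.0938
grasp_force: 0.0
```

Call:
{"name": "apply_moves", "arguments": {"offset": [[0,0,0.25],[0,0,0.5],[0,0,0.5],[0,0,0.5]], "turn": [[0,0,0],[0,0,0],[0,0,0],[0,0,0]]}}

```text
time_s: 13.6
ee_pos: [0.4414, -0.0847, 0.0617]
orientation: [0.559, 0.736, 0.23, -0.305]
force: [0.0, -0.8, 0.2]
gripper_width: 0.094
grasp_force: 0.0
```

Run:
```python
from h import *
s=state();print(s['force']);F=frame(105.7);g=np.array([.4414,-.0836,.0616]);plan([(g,F)])
```

```text
[ 0.04225227 -0.84933052  0.19626034]
off [0.01, 0.0, 0.01] turn [-0.0, 0.0, -0.001] -> [ 0.441 -0.084  0.062]
```

Call:
{"name": "apply_moves", "arguments": {"offset": [[0.01,0,0.01],[0.01,0,0.01],[0.01,0,0.01],[0.01,0,0.01],[0.01,0,0.01],[0.01,0,0.01],[0.01,0,0.01],[0.01,0,0.01]], "turn": [[0,0,0],[0,0,0],[0,0,0],[0,0,0],[0,0,0],[0,0,0],[0,0,0],[0,0,0]], "jaw": -1, "squeeze": 30}}

```text
time_s: 14.4
ee_pos: [0.4398, -0.0826, 0.0613]
orientation: [0.559, 0.736, 0.23, -0.306]
force: [-1.5, -1.2, 3.9]
gripper_width: 0.0582
grasp_force: 29.9
```

Run:
```python
from h import *
s=state();print(s['ee_pos'],s['force'],s['gripper_width']);p=np.array(s['ee_pos'])
plan([(p+[0,0,.05],None)])
```

```text
[ 0.43976043 -0.08261671  0.06134295] [-1.53764579 -1.21994785  3.87763927] 0.05824169175607864
off [0.35, -0.0, -0.35] turn [0.0, 0.0, 0.0] -> [ 0.44  -0.083  0.111]
```

Call:
{"name": "apply_moves", "arguments": {"offset": [[0.1,0,-0.1],[0.25,0,-0.25],[0.35,0,-0.35],[0.35,0,-0.35],[0.35,0,-0.35]], "turn": [[0,0,0],[0,0,0],[0,0,0],[0,0,0],[0,0,0]]}}

```text
time_s: 14.9
ee_pos: [0.4403, -0.0829, 0.1105]
orientation: [0.559, 0.736, 0.23, -0.305]
force: [-0.6, -0.3, -4.1]
gripper_width: 0.0583
grasp_force: 29.8
```

Run:
```python
from h import *
s=state();print(s['ee_pos'],s['force'],s['gripper_width'])
p=wrist();R=Rn.from_quat(s['orientation']).as_matrix();tcp=np.array(s['ee_pos'])
y=R[:,1];a=np.degrees(np.arctan2(-y[1],-y[0]))-90;print('heading',a)
ex=np.array([np.cos(np.radians(a)),np.sin(np.radians(a)),0]);ey=np.array([-ex[1],ex[0],0])
for c in(p,viewer.snapshot('side'),viewer.snapshot('top')):
  for n in('sanitizer','bottle_foot','spout'):
    for r in spotter.landmark_of(n,c)[:1]:
        v=np.array(r['at'])-tcp;print(n,round(r['score'],2),np.round([v@ex*1000,v@ey*1000,v[2]*1000],1))
r=spotter.regions_of('sanitizer',p)[0];m=r['mask'];vv=np.nonzero(m)[0];print(vv.min(),vv.max(),m.sum())
np.save('m8.npy',m);np.save('w8.npy',{k:p[k] for k in('fx','fy','cx','cy','k1','R','t','image')},allow_pickle=True)
```

```text
[ 0.44025424 -0.08289423  0.11049217] [-0.55990756 -0.33348784 -4.11707767] 0.058299645986123715
heading -254.35439493189676
sanitizer 0.8 [ -5.1   2.5 -60.5]
spout 0.74 [31.8 -7.3 99. ]
sanitizer 0.65 [ -7.    1.  -62.4]
bottle_foot 0.79 [-15.8  -2.  -65.8]
spout 0.52 [30.4 -2.6 98.2]
sanitizer 0.58 [ -7.6   1.3 -64.1]
bottle_foot 0.53 [ 123.5 -198.8  -85.4]
spout 0.51 [32.4 -1.7 96.3]
65 312 18610
```

Run:
```python
from h import *
p=np.load('w8.npy',allow_pickle=True).item();m=np.load('m8.npy');s=state();tcp=np.array(s['ee_pos'])
a=np.radians(105.65);ex=np.array([np.cos(a),np.sin(a),0]);ey=np.array([-ex[1],ex[0],0])
for v in range(66,150,5):
    u=np.nonzero(m[v])[0];c=(u.min()+u.max())/2
    C,d=ray(p,[(c,v)]);X=(C+d*(((tcp[2]-.0613+.168)-C[2])/d[:,2])[:,None])[0]-tcp
    print(v,u.min(),u.max(),np.round([X@ex*1000,X@ey*1000],1))
```

```text
66 258 269 [27.7 -4.8]
71 254 273 [25.  -4.8]
76 253 274 [22.4 -4.7]
81 252 274 [19.8 -4.5]
86 252 273 [17.2 -4.3]
91 251 274 [14.8 -4.3]
96 251 274 [12.3 -4.3]
101 250 274 [ 9.9 -4. ]
106 249 274 [ 7.6 -3.8]
111 247 274 [ 5.3 -3.5]
116 247 274 [ 3.1 -3.5]
121 246 274 [ 0.9 -3.3]
126 242 274 [-1.3 -2.6]
131 234 281 [-3.4 -2.4]
136 230 285 [-5.4 -2.4]
141 227 287 [-7.5 -2.2]
146 226 289 [-9.5 -2.4]
```

```bash
cat >> h.py <<'E'
H=82.25
def B(x,y,u): # TCP so that bottle axis is at stand (x,y), underside at u
    a=np.radians(H);return S(x,y+.0012,u+.0613)+.0135*np.array([np.cos(a),np.sin(a),0])
E
python3 - <<'E'
from h import *
s=state();p=np.array(s['ee_pos']);ax=p-.0135*np.array([np.cos(np.radians(105.65)),np.sin(np.radians(105.65)),0])-SEAT
print('axis stand',ax@(S(1,0,0)-SEAT),ax@(S(0,1,0)-SEAT))
F=frame(H);plan([(B(-.16,.085,.047),F),(B(-.09,.047,.047),F),(B(0,.045,.046),F),(B(0,0,.046),F),(B(0,0,.0405),F)])
E
```

```text
axis stand -0.20860845505881714 0.11790846822028304
off [0.19, 0.55, 0.22] turn [-0.093, 0.0, 0.091] -> [ 0.486 -0.04   0.108]
off [0.48, 0.42, 0.48] turn [0.0, 0.0, 0.0] -> [0.536 0.021 0.108]
off [0.63, 0.07, 0.64] turn [0.0, 0.0, 0.0] -> [0.555 0.109 0.107]
off [-0.02, 0.45, -0.02] turn [0.0, 0.0, 0.0] -> [0.599 0.101 0.107]
off [-0.04, 0.0, 0.04] turn [0.0, 0.0, 0.0] -> [0.599 0.101 0.102]
```

Call:
{"name": "apply_moves", "arguments": {"offset": [[0.06,0.16,0.07],[0.12,0.35,0.14],[0.19,0.55,0.22],[0.19,0.55,0.22],[0.19,0.55,0.22]], "turn": [[-0.03,0,0.03],[-0.06,0,0.06],[-0.093,0,0.091],[-0.093,0,0.091],[-0.093,0,0.091]]}}

```text
time_s: 16.05
ee_pos: [0.4848, -0.0401, 0.1085]
orientation: [0.695, 0.609, 0.288, -0.251]
force: [0.5, -0.6, -3.7]
gripper_width: 0.0584
grasp_force: 29.8
```

Call:
{"name": "apply_moves", "arguments": {"offset": [[0.16,0.14,0.16],[0.32,0.28,0.32],[0.48,0.42,0.48],[0.48,0.42,0.48],[0.48,0.42,0.48]], "turn": [[0,0,0],[0,0,0],[0,0,0],[0,0,0],[0,0,0]]}}

```text
time_s: 16.55
ee_pos: [0.5366, 0.0216, 0.1082]
orientation: [0.695, 0.609, 0.289, -0.251]
force: [-0.1, -0.6, -3.5]
gripper_width: 0.0582
grasp_force: 29.8
```

Run:
```python
from h import *
s=state();print(s['ee_pos'],s['force'])
F=frame(H);plan([(B(0,.045,.046),F),(B(0,0,.046),F),(B(0,0,.0405),F)])
p=wrist();tcp=np.array(s['ee_pos'])
for n in('sanitizer','bottle_foot','spout'):
  for r in spotter.landmark_of(n,p)[:1]: print(n,round(r['score'],2),np.round((np.array(r['at'])-tcp)*1000,1))
```

```text
[0.53657108 0.02155306 0.10815966] [-0.13975139 -0.55490549 -3.45878901]
off [0.63, 0.07, 0.64] turn [0.0, 0.0, 0.001] -> [0.555 0.109 0.107]
off [-0.02, 0.45, -0.02] turn [0.0, 0.0, 0.0] -> [0.599 0.101 0.107]
off [-0.04, 0.0, 0.04] turn [0.0, 0.0, 0.0] -> [0.599 0.101 0.102]
sanitizer 0.96 [ -2.   -3.4 -57.9]
spout 0.72 [10.4 27.1 97.9]
```

Call:
{"name": "apply_moves", "arguments": {"offset": [[0.2,0.02,0.2],[0.42,0.05,0.42],[0.63,0.07,0.64],[0.63,0.07,0.64],[0.63,0.07,0.64]], "turn": [[0,0,0.001],[0,0,0.001],[0,0,0.001],[0,0,0.001],[0,0,0.001]]}}

```text
time_s: 17.25
ee_pos: [0.5548, 0.1096, 0.1075]
orientation: [0.697, 0.607, 0.288, -0.251]
force: [-0.1, -0.9, -4.0]
gripper_width: 0.0578
grasp_force: 29.8
```

Run:
```python
from h import *
s=state();print(s['ee_pos'],s['force'])
F=frame(H);plan([(B(0,0,.046),F),(B(0,0,.0405),F)])
p=wrist();tcp=np.array(s['ee_pos']);ex=S(1,0,0)-SEAT;ey=S(0,1,0)-SEAT
for n in('sanitizer','bottle_foot','spout','paddle','seat'):
  for r in spotter.landmark_of(n,p)[:1]: v=np.array(r['at'])-SEAT;print(n,round(r['score'],2),np.round([v@ex*1000,v@ey*1000,v[2]*1000],1))
```

```text
[0.55482439 0.10959706 0.10752169] [-0.148838   -0.92093643 -4.03313311]
off [-0.02, 0.45, -0.02] turn [0.0, 0.0, -0.001] -> [0.599 0.101 0.107]
off [-0.04, 0.0, 0.04] turn [0.0, 0.0, 0.0] -> [0.599 0.101 0.102]
sanitizer 0.75 [ 5.5 43.1 46.4]
spout 0.68 [ 46.1  40.8 208.1]
```

Call:
{"name": "apply_moves", "arguments": {"offset": [[-0.01,0.15,-0.01],[-0.02,0.3,-0.02],[-0.02,0.45,-0.02],[-0.02,0.45,-0.02],[-0.02,0.45,-0.02]], "turn": [[0,0,-0.001],[0,0,-0.001],[0,0,-0.001],[0,0,-0.001],[0,0,-0.001]]}}

```text
time_s: 18.05
ee_pos: [0.5985, 0.1009, 0.1075]
orientation: [0.696, 0.608, 0.288, -0.251]
force: [0.2, 0.3, -3.9]
gripper_width: 0.0584
grasp_force: 29.8
```

Run:
```python
from h import *
s=state();print(s['ee_pos'],s['force'])
F=frame(H);plan([(B(0,0,.0405),F)])
ex=S(1,0,0)-SEAT;ey=S(0,1,0)-SEAT
for c in(wrist(),viewer.snapshot('side'),viewer.snapshot('top')):
 for n in('sanitizer','bottle_foot','spout','paddle','stand'):
  for r in spotter.landmark_of(n,c)[:1]: v=np.array(r['at'])-SEAT;print(n,round(r['score'],2),np.round([v@ex*1000,v@ey*1000,v[2]*1000],1))
```

```text
[0.5984573  0.1008608  0.10751624] [ 0.16114493  0.2816958  -3.89437373]
off [-0.04, 0.01, 0.04] turn [0.0, 0.0, 0.0] -> [0.599 0.101 0.102]
sanitizer 0.86 [ 3.   3.1 48.3]
bottle_foot 0.62 [-4.2 -0.6 46.7]
paddle 0.51 [ -1.7  98.5 261.3]
stand 0.76 [ 0.2  5.3 -3.2]
sanitizer 0.7 [  1.8 100.7 257.9]
bottle_foot 0.47 [ 3.8  5.3 44.5]
spout 0.52 [ 41.5   4.9 203.6]
paddle 0.8 [  2.3 106.2 261. ]
stand 0.56 [ 0.8  0.1 -3. ]
```

Call:
{"name": "apply_moves", "arguments": {"offset": [[-0.02,0,0.02],[-0.03,0.01,0.03],[-0.04,0.01,0.04],[-0.04,0.01,0.04]], "turn": [[0,0,0],[0,0,0],[0,0,0],[0,0,0]]}}

```text
time_s: 19.35
ee_pos: [0.6002, 0.1007, 0.1017]
orientation: [0.696, 0.608, 0.289, -0.251]
force: [-1.3, -0.3, -2.7]
gripper_width: 0.0581
grasp_force: 29.8
```

Call:
{"name": "apply_moves", "arguments": {"offset": [[-0.01,0,0.01],[-0.01,0,0.01]], "turn": [[0,0,0],[0,0,0]]}}

```text
time_s: 19.55
ee_pos: [0.6003, 0.1012, 0.1014]
orientation: [0.696, 0.608, 0.289, -0.251]
force: [-1.0, -1.1, 1.8]
gripper_width: 0.0586
grasp_force: 29.9
```

Contact felt (+1.8 N), so release.

Call:
{"name": "apply_moves", "arguments": {"offset": [[0,0,0],[0,0,0],[0,0,0],[0,0,0],[0,0,0]], "turn": [[0,0,0],[0,0,0],[0,0,0],[0,0,0],[0,0,0]], "jaw": 1}}

```text
time_s: 20.05
ee_pos: [0.6004, 0.1008, 0.1007]
orientation: [0.696, 0.608, 0.289, -0.251]
force: [-0.6, 0.3, -1.0]
gripper_width: 0.0931
grasp_force: 0.0
```

Call:
{"name": "apply_moves", "arguments": {"offset": [[0,0,-0.1],[0,0,-0.3],[0,0,-0.6],[0,0,-1],[0,0,-1],[0,0,-1]], "turn": [[0,0,0],[0,0,0],[0,0,0],[0,0,0],[0,0,0],[0,0,0]]}}

```text
time_s: 20.65
ee_pos: [0.591, 0.0298, 0.1719]
orientation: [0.696, 0.608, 0.289, -0.25]
force: [-0.8, 0.2, 0.1]
gripper_width: 0.0937
grasp_force: 0.0
```

Run:
```python
from h import *
from scipy.optimize import least_squares
s=state();print(s['ee_pos'],s['force'],s['time_s']);p=wrist()
ex=S(1,0,0)-SEAT;ey=S(0,1,0)-SEAT
for c in(p,viewer.snapshot('side'),viewer.snapshot('top')):
 for n in('sanitizer','bottle_foot','spout','paddle','spacer_thick'):
  for r in spotter.landmark_of(n,c)[:1]: v=np.array(r['at'])-SEAT;print(n,round(r['score'],2),np.round([v@ex*1000,v@ey*1000,v[2]*1000],1))
r=spotter.regions_of('sanitizer',p)[0];m=r['mask'];vv,uu=np.nonzero(m);print(r['score'],m.sum(),vv.min(),vv.max())
def at(uv,z):
    C,d=ray(p,[uv]);return (C+d*((z-C[2])/d[:,2])[:,None])[0]
def sf(X): return np.round([(X-SEAT)@ex*1000,(X-SEAT)@ey*1000],1)
for v in range(vv.min(),vv.max(),15):
    u=np.nonzero(m[v])[0];print(v,u.min(),u.max(),sf(at(((u.min()+u.max())/2,v),.208)))
L=[]
for v in range(vv.max()-60,vv.max()-15,3):
    u=np.nonzero(m[v])[0];L+=[(u.min()-.5,v),(u.max()+.5,v)]
C,d=ray(p,L)
def res(q):
    w=q[:2]-C[:2];h=d[:,:2];return (np.abs(h[:,0]*w[1]-h[:,1]*w[0])/np.linalg.norm(h,axis=1)-.029)*1000
f=least_squares(res,SEAT[:2]);print('axis',sf(np.r_[f.x,0]),np.abs(f.fun).mean())
b=uu[vv==vv.max()].mean();print('front bottom (-29)',sf(at((b,vv.max()+.5),.04)))
```

```text
[0.59095781 0.02976494 0.17192456] [-0.75589834  0.16210863  0.06242267] 20.65
sanitizer 0.71 [ 8.4  1.1 42.1]
sanitizer 0.84 [ 8.5 -1.2 41.6]
bottle_foot 0.9 [-0.8 -3.2 39.2]
paddle 0.65 [  0.3  99.5 259.4]
spacer_thick 0.71 [-643.7   -7.3   -2.2]
sanitizer 0.65 [10.4  1.4 38.2]
bottle_foot 0.64 [-4.6  2.6 36.2]
spout 0.74 [ 43.    3.7 198.6]
paddle 0.85 [  4.1 101.6 258. ]
spacer_thick 0.8 [-641.1  -12.5    2.2]
0.71 7298 123 252
123 236 237 [ 4.3 10.5]
138 236 264 [-7.2  1.3]
153 223 281 [-18.4  -0.6]
168 218 287 [-29.   -1.4]
183 215 287 [-39.1  -1.1]
198 217 285 [-48.6  -1.6]
213 219 283 [-57.7  -2.1]
228 223 280 [-66.2  -2.9]
243 228 277 [-74.3  -3.8]
axis [-6.7  1.1] 0.4679529656370239
front bottom (-29) [-26.2  -5.5]
```

The bottle stands upright with its origin at stand (8–10, ±1) mm, where (8, 0) was expected, and its spout is along +x. Next I'll close the gripper, turn upright and go over the paddle.

Run:
```python
from h import *
V=frame(A,0);plan([(S(-.13,.03,.25),V),(S(-.09,.098,.31),V),(S(0,.098,.29),V)])
```

```text
off [0.05, -0.36, -1.06] turn [-0.006, -0.25, 0.016] -> [ 0.545 -0.035  0.25 ]
off [0.4, -0.68, -0.6] turn [0.0, 0.0, 0.0] -> [0.485 0.017 0.31 ]
off [0.9, -0.0, 0.2] turn [0.0, 0.0, 0.0] -> [0.502 0.106 0.29 ]
```

Call:
{"name": "apply_moves", "arguments": {"offset": [[0,-0.05,-0.4],[0.02,-0.15,-0.8],[0.05,-0.36,-1.0],[0.05,-0.36,-1.0],[0.05,-0.36,-1.0],[0.05,-0.36,-1.0],[0.05,-0.36,-1.0],[0.05,-0.36,-1.0]], "turn": [[0,0,0],[-0.001,-0.04,0.003],[-0.006,-0.25,0.016],[-0.006,-0.25,0.016],[-0.006,-0.25,0.016],[-0.006,-0.25,0.016],[-0.006,-0.25,0.016],[-0.006,-0.25,0.016]], "jaw": -1, "squeeze": 20}}

```text
time_s: 22.4
ee_pos: [0.5461, -0.0263, 0.2463]
orientation: [0.768, 0.641, 0.001, 0.0]
force: [0.5, -0.3, 0.6]
gripper_width: 0.0334
grasp_force: 0.0
```

Run:
```python
from h import *
s=state();print(s['ee_pos'],s['gripper_width'],s['joints'])
V=frame(A,0);plan([(S(-.09,.098,.31),V),(S(0,.098,.29),V)])
```

```text
[ 0.54610821 -0.02627191  0.24626466] 0.033350875089388686 [ 0.15240832  0.43976621 -0.2264185   1.75299131  0.11654975  0.9606034
 -0.29986428]
off [0.32, -0.67, -0.64] turn [0.0, -0.0, 0.002] -> [0.485 0.017 0.31 ]
off [0.9, -0.0, 0.2] turn [0.0, 0.0, 0.0] -> [0.502 0.106 0.29 ]
```

Call:
{"name": "apply_moves", "arguments": {"offset": [[0.16,-0.33,-0.4],[0.32,-0.67,-0.64],[0.32,-0.67,-0.64]], "turn": [[0,0,0.002],[0,0,0.002],[0,0,0.002]]}}

```text
time_s: 22.7
ee_pos: [0.4843, 0.0154, 0.3126]
orientation: [0.771, 0.636, 0.002, 0.0]
force: [0.3, 0.7, 0.1]
gripper_width: 0.0094
grasp_force: 0.0
```

Call:
{"name": "apply_moves", "arguments": {"offset": [[0.4,0,0.05],[0.9,0,0.15],[0.9,0,0.15],[0.9,0,0.15],[0.9,0,0.15]], "turn": [[0,0,0],[0,0,0],[0,0,0],[0,0,0],[0,0,0]]}}

```text
time_s: 23.2
ee_pos: [0.5034, 0.099, 0.2939]
orientation: [0.773, 0.634, -0.001, 0.0]
force: [0.3, -0.3, -0.2]
gripper_width: 0.0003
grasp_force: 0.0
```

Run:
```python
from h import *
s=state();print(s['ee_pos'],s['gripper_width'],s['force'])
V=frame(A,0);plan([(S(0,.098,.264),V),(S(0,.098,.213),V)])
```

```text
[0.50337904 0.09895193 0.29390767] 0.0003069175428629088 [ 0.30313434 -0.33608595 -0.16456816]
off [0.07, -0.02, 0.3] turn [-0.0, 0.0, -0.003] -> [0.502 0.106 0.264]
off [0.0, 0.0, 0.51] turn [0.0, 0.0, 0.0] -> [0.502 0.106 0.213]
```

Call:
{"name": "apply_moves", "arguments": {"offset": [[0.05,-0.02,0.1],[0.07,-0.02,0.2],[0.07,-0.02,0.3],[0.07,-0.02,0.4],[0.07,-0.02,0.5],[0.07,-0.02,0.5]], "turn": [[0,0,-0.003],[0,0,-0.003],[0,0,-0.003],[0,0,-0.003],[0,0,-0.003],[0,0,-0.003]]}}

```text
time_s: 23.8
ee_pos: [0.5018, 0.1082, 0.243]
orientation: [0.769, 0.639, -0.001, -0.0]
force: [0.1, -0.4, 1.8]
gripper_width: 0.0003
grasp_force: 0.5
```

Run:
```python
from h import *
s=state();print(s['ee_pos'],s['force'])
V=frame(A,0);plan([(S(0,.098,.215),V)])
ex=S(1,0,0)-SEAT;ey=S(0,1,0)-SEAT;v=np.array(s['ee_pos'])-SEAT;print(v@ex,v@ey)
```

```text
[0.50177838 0.10815998 0.24295537] [ 0.06749664 -0.4495273   1.76455252]
off [-0.02, 0.01, 0.28] turn [-0.001, 0.001, 0.001] -> [0.502 0.106 0.215]
0.0022564958815695334 0.09887777334805897
```

Call:
{"name": "apply_moves", "arguments": {"offset": [[-0.02,0.01,0.06],[-0.02,0.01,0.12],[-0.02,0.01,0.18],[-0.02,0.01,0.24],[-0.02,0.01,0.28],[-0.02,0.01,0.28]], "turn": [[0,0,0],[0,0,0],[0,0,0],[0,0,0],[0,0,0],[0,0,0]]}}

```text
time_s: 24.4
ee_pos: [0.5057, 0.1064, 0.2181]
orientation: [0.769, 0.639, 0.002, 0.002]
force: [0.3, -1.5, 14.0]
gripper_width: 0.0006
grasp_force: 6.2
```

Call:
{"name": "apply_moves", "arguments": {"offset": [[0,0,0.02],[0,0,0.03],[0,0,0.03]], "turn": [[0,0,0],[0,0,0],[0,0,0]]}}

```text
time_s: 24.7
ee_pos: [0.506, 0.1064, 0.217]
orientation: [0.77, 0.639, 0.003, 0.002]
force: [-2.6, -2.2, 25.2]
gripper_width: 0.0004
grasp_force: 12.9
```

Run:
```python
from h import *
s=state();print(s['ee_pos'],s['force'])
ex=S(1,0,0)-SEAT;ey=S(0,1,0)-SEAT;v=np.array(s['ee_pos'])-SEAT;print(v@ex,v@ey)
for c in('side','top'):
  c=viewer.snapshot(c)
  for n in('paddle','sanitizer','spout'):
   for r in spotter.landmark_of(n,c)[:1]: v=np.array(r['at'])-SEAT;print(n,round(r['score'],2),np.round([v@ex*1000,v@ey*1000,v[2]*1000],1))
```

```text
[0.50595986 0.10641407 0.21703341] [-2.61784222 -2.18695105 25.17182974]
0.0013211724464437385 0.0944440300157068
paddle 0.71 [ -1.7  93.1 218.5]
sanitizer 0.9 [ 8.8  0.7 42.3]
spout 0.87 [ 43.8  -4.9 200.6]
spout 0.46 [ 41.2  -1.6 199.5]
```

The force rises stiffly now, so this is the end stop. One small extra press, then let it up.

Call:
{"name": "apply_moves", "arguments": {"offset": [[0,0,0.01],[0,0,0.01],[0,0,0.01]], "turn": [[0,0,0],[0,0,0],[0,0,0]]}}

```text
time_s: 25.4
ee_pos: [0.506, 0.1065, 0.2167]
orientation: [0.77, 0.639, 0.003, 0.003]
force: [-4.0, -2.4, 30.8]
gripper_width: 0.0005
grasp_force: 15.2
```

Call:
{"name": "apply_moves", "arguments": {"offset": [[0,0,-0.1],[0,0,-0.2],[0,0,-0.3],[0,0,-0.4],[0,0,-0.6],[0,0,-0.8],[0,0,-1],[0,0,-1]], "turn": [[0,0,0],[0,0,0],[0,0,0],[0,0,0],[0,0,0],[0,0,0],[0,0,0],[0,0,0]]}}

```text
time_s: 26.2
ee_pos: [0.5043, 0.1067, 0.3144]
orientation: [0.769, 0.639, 0.001, 0.001]
force: [0.2, -0.4, -0.2]
gripper_width: 0.0005
grasp_force: 0.0
```

Run:
```python
from h import *
s=state();print(s['ee_pos'],s['force'],s['time_s'])
ex=S(1,0,0)-SEAT;ey=S(0,1,0)-SEAT
for c in('side','top'):
  c=viewer.snapshot(c)
  for n in('paddle','sanitizer','bottle_foot','spout'):
   for r in spotter.landmark_of(n,c)[:1]: v=np.array(r['at'])-SEAT;print(n,round(r['score'],2),np.round([v@ex*1000,v@ey*1000,v[2]*1000],1))
```

```text
[0.50425017 0.10669718 0.31439835] [ 0.18086458 -0.44387276 -0.22643339] 26.2
paddle 0.68 [  1.1  97.1 261.6]
sanitizer 0.8 [ 5.4  0.4 41.8]
bottle_foot 0.57 [-0.  -3.  38.3]
spout 0.64 [ 43.5   1.  198.6]
sanitizer 0.59 [ 6.8 -0.9 34.7]
bottle_foot 0.6 [ 0.3 -1.6 38.6]
spout 0.46 [ 44.3   2.3 198.9]
```

Paddle is back up at 261 mm, bottle upright and centred, spout along +x, and the arm is clear. Hand in.

```bash
python3 -c "
from h import *
print(sign_off())"
```

```text
the job is handed in; nothing more can be done
None
```

The job is handed in at about 26 s: the thick spacer lies flat on the saddle, and the bottle stands centred on it with its spout towards the drip plate. I pressed the lever to a firm stop (about 31 N, paddle down about 44 mm of the listed 48), and it came back up.

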